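Hardness check on a pivot pin

TASK

Check the hardness of the pivot pin: lay the hex-headed pin in the pair of V-blocks with its small ground flat facing straight up and midway between the two blocks, the head sticking out beyond one end (either will do), lowering it in rather than dropping it, and let go of it. Then draw the pen tester straight out of its stand and hold it upright with its nose on the middle of that flat, pressed lightly so that the sprung plunger is about half way in, never all the way to its stop. Finish while still holding the tester pressed there for its reading, and leave everything else on the bench where it is.

Things in the scene. Friction and masses are not known exactly. Their poses are not given: they have to be found in the camera images.
- pin: Dark steel hex-headed pin, 0.68 kg: shank 28 mm thick, head 40 mm across flats. Origin on the shank's axis under the ground flat; x along the shank to the head (head +60 to +76 mm, tail end -62 mm), z out through the flat. Starts loose on the bench, flat up, head end raised 2.8 deg, origin 17 mm up. Mass centre 14 mm from the origin towards the head. Grip across the shank from above at the origin.
- pin_flat (a point): Middle of the pin's ground flat, the bright patch 22 mm along the shank and 14 mm wide, 12 mm out from the shank's axis.
- v_rest: Fixed rest: base plate 124 x 74 x 12 mm with two steel V-blocks, each 24 mm thick, 60 wide, 50 high (tops 62 mm above the bench), 90-degree V with 44 mm mouth. Origin at bench level in the middle; x along the V's (the pin lies along it, head at either end), z up. Blocks at x = 26 to 50 and -26 to -50 mm; the 52 mm gap between is open down to the base plate, room for fingers.
- rest_seat (a point): Point midway between the V-blocks, 59.8 mm above the bench, where the pin's origin comes to lie when the shank is seated in both V's. The seated flat is 71.8 mm above the bench.
- stand: Fixed tester stand: upright aluminium block 46 x 46 mm, top 80 mm above the bench, with a 20 mm round hole down through it, on a base plate 8 mm thick from x = -109 to +41 mm, 64 mm wide; on the base at x = -74 mm a round steel reference block, 48 mm wide, top 22 mm above the bench. Origin at bench level under the hole; z up.
- tester: Pen tester, 0.19 kg: black housing 30 (x) x 26 (y) x 80 mm high, 4 mm button on top, display on -x; below it a barrel 18 mm wide, 44 long, then the plunger. Origin mid underside of the housing, z up the tester. Starts upright in the stand, barrel in the hole, housing on the stand's top (origin 80, top 164 mm up), axes as the stand's. Grip from above across y, 26 mm, about 45 mm above the origin.
- tester_tip (a point): Rounded end of the tester's plunger, its nose: 67 mm below the tester's origin with the plunger out; moves up with the plunger.
- tester_plunger (a joint): How far the plunger (8 to 10 mm thick rod) is pushed into the tester, m: 0 fully out, 0.012 at its stop; half way is 0.006. Its spring pushes back with 1 N at 0, 4 N at half way and 7 N at the stop (0.5 N per mm).
- screwdriver_red: Bystander, long screwdriver lying on the bench behind the V-block rest, 249 mm long, handle 28 mm thick.
- screwdriver_blue: Bystander, short screwdriver lying at the bench's front edge beside the fixed bench vise (which is 155 mm high, its back end at x = 0.42 m), 189 mm long.
- marker_a: Bystander, marker pen lying at the front right, 135 mm long.
- nozzle_1: Bystander, brass torch nozzle lying on the right, 78 mm long.
- tape_black: Bystander, small roll of tape lying behind the V-block rest, 62 mm wide, 19 mm high.
Mind the look-alikes: they are no part of the job. There is more than one size of the tester; the job needs the smaller.

How it is judged:
On the way, in this order (a step that is already met when the one before it is completed fails the run):
1. the pin lies in both V-blocks with the flat up and midway between them, and has been let go (distance between pin and rest_seat below 0.01 m and y of pin in the frame of v_rest between -0.003 and 0.003 m and z of pin in the frame of v_rest between 0.0568 and 0.0628 m and angle between the x axis of pin and the x axis of v_rest, either way round below 0.04 rad and angle between pin's own z axis and vertical below 0.14 rad and contact force between pin and the arm below 0.05 N and contact force between pin and the fingers below 0.05 N and linear speed of pin below 0.01 m/s), for 0.3 s.
2. the tester has been drawn out of its stand (height (world z) of tester above 0.13 m and contact force between tester and stand below 0.05 N and contact force between tester and the fingers above 2 N), for 0.1 s.
At the end, for the whole second after the job is handed in: pin free of the robot, seated in both Vs (10 mm along, 3 mm across and in height, 2.3 deg), flat up within 8 deg; tester in the fingers, clear of all else, upright within 5.7 deg, nose within 5 mm of the flat's middle, plunger in 3 to 9 mm, contact 1 to 8 N; both still (all of step 1 and distance between tester_tip and pin_flat below 0.005 m and angle between tester's own z axis and vertical below 0.1 rad and angle between the z axis of tester and the z axis of pin, either way round below 0.16 rad and value of joint tester_plunger between 0.003 and 0.009 m and contact force between tester and pin between 1 and 8 N and contact force between tester and the fingers above 2 N and contact force between tester and v_rest below 0.05 N and contact force between tester and stand below 0.05 N and linear speed of tester below 0.01 m/s); the arm keeps its last pose, push and grip.
It fails at once if the plunger is driven to its stop (value of joint tester_plunger above 0.0115 m).
It fails at once if the tester is pressed on the pin with more than 15 N (contact force between tester and pin above 15 N).
It fails at once if the pin is dropped (contact force between pin and the fingers below 0.05 N and linear speed of pin above 0.5 m/s).
It fails at once if a bystander is moved by more than 2 cm (distance of any of screwdriver_red, screwdriver_blue, marker_a, nozzle_1, tape_black from where it was at the start of the episode above 0.02 m).
It also fails if it takes over 67 s, if anything falls off the work surface, if the arm or the gripper's body presses on something with over 40 N, if the wrist force passes 120 N, or if a joint passes its speed limit or range.

ROBOT

A 7-joint arm with a two-finger parallel gripper is mounted at the origin on a cart in front of the work surface, level with it; the furniture and walls round the work are solid. World frame = base frame: x ahead of the robot, y to its left, z up, the work surface at z = 0. Lengths are in m, angles in rad, forces in N, time in s.
With the tool pointing down it reaches from about 0.425 to 0.825 m from the base axis. Payload 3.6 kg.
Tool frame: the origin (TCP) lies on the centre line of the jaws, within the pads' length; the fingertips stand 8 mm ahead of it and the grasp point (between the pads) lies 11 mm behind it; z points along the fingers, y is the line along which they close (so a half turn about z gives the same grasp; the last joint's range is limited). The gripper opens to 85 mm and grips with 20 to 120 N. Pads are 22 mm wide; open, the fingers measure 114 mm over their backs; the gripper's body (76 mm by 85 mm) begins 54 mm behind the grasp point. The pads swing forward as they close: fully open they stand 13 mm farther back than shut.
Start: joints at [1.312, 0.615, -0.013, 1.423, 0.008, 1.103, -0.04], TCP at [0.149, -0.633, 0.239] pointing down, gripper open.
Joint ranges: [-3.12, 3.12], [-0.3, 2.06], [-1.34, 1.32], [0.26, 2.42], [-1.36, 4.5], [0.01, 1.98], [-2.84, 2.84]. Speed limits (rad/s): [2.79, 2.79, 3.14, 3.14, 3.14, 3.14, 3.14].

INTERFACE

Orientations are given as a rotation vector (axis times angle).
In Python, from bench import * gives the robot as it stands. The module is installed in compiled form; this text tells all that it offers.
- The arm moves only by the tool jog_arm, never from a script. Its argument "plan" is one flat list of numbers, 7 for each row, row after row: the turn, a rotation vector about the tool's x, y, z in units of pi rad (1.0 is pi rad), then the shift along the tool's x, y, z in units of 0.25 m (1.0 is 0.25 m), then the closure, from -1 (fully open) to 1 (shut). In form: [rx, ry, rz, dx, dy, dz, grip, rx, ry, rz, dx, dy, dz, grip, ...]. A call has 1 to 8 rows; each row shifts and turns the commanded pose from where the row before left it, along the tool's axes as they then stand; what a row does not reach is not made up. A row lasts 1/12 s, in which the tool goes at most 41.7 mm and 7.16 degrees, less where a joint would pass 70% of its speed; a pose out of reach is approached as far as the arm can. A call with a number of a shift or a turn outside -1 to 1 is refused whole. A call with a gripper value outside its range is refused whole. The fingers move at their own pace and stop on an object; the grip force is fixed at half the most. Time passes only in rows, so rows that do not move let the fingers close. It gives the time, the measured TCP pose, the force, the opening and the grip force at its end, in the units of the state.
- state(): the state, without advancing time (a new reading comes with each control period).
- read_camera(name): name is "scene" or "top"; returns a dict with "frame" (420x560x3 uint8, red, green, blue), "depth" (420x560 float32, m along the optical axis (not along the pixel's ray), 0 where there is no reading), "camera_matrix" (3x3 intrinsics, pixels), "position" and "rotation" of the camera in the world. Camera axes: x right, y down, z forward; pixel columns grow to the right and rows downward; lengths in m; the calibration is good to about 2 mm. A picture is of the moment at which its call begins.
- close_job(): hands the job in; it is judged then, once.
Trained networks look in a picture, given as the dict that the camera call returned (one of the last four; its "shot" number tells which), for a name from the list of things; names that differ only in an ending like _2 or _b are one class to them, and where a whole thing is asked for, a point or a joint stands for the part that bears it (a point fixed in the world has none). Each returns a list of dicts, best first, with "p" (0 to 1); they miss things now and then, are a little off and sometimes report something else, mostly with a low value. They report only what shows in the picture. A call takes as long as a camera call. They do not tell look-alikes from the thing itself.
- search_frame(picture, query): "centre" ([row, column] in pixels, amid what is visible of it).
- outline_of(picture, query): "mask" (420x560 bool, what is visible of it) and "centre" ([row, column] in pixels, amid what is visible of it).
The state is a dict: "clock": time; "qpos": joint angles; "joint_vel": joint speeds; "joint_torque": joint torques, N m; "ee_pos": TCP position; "eef_rot": TCP orientation; "contact_force": force on the tool from outside, world axes, zero at the start; "wrist_torque": the same for the moment, N m; "gripper_width": finger opening in m; "gripper_force": force on a finger pad.
Only numpy, scipy, OpenCV 4.12 (cv2) and the standard library are available. Lean on these libraries where they do the work, as an engineer would, in place of code of your own. Each camera call takes 0.05 s, during which the arm holds its last target. There are 200 camera calls.

## Working session

There is one attempt and no reset: what is moved stays moved. The work goes in short steps, Python scripts to look and compute and a tool call to move; the robot and the scene stay as the last step left them, time stands still between calls to the robot, and variables do not carry over. Pictures are saved under pics/ and viewed, at most 10 in all, crops included, and the job is handed in when it is done.

Besides the shell and the picture viewer there is one more tool, called after "Call:" by a JSON object that holds its "fn" and its "kwargs", one argument or row to a line. jog_arm: Moves the arm, as the interface text tells. Shifts and turns lie within -1 to 1; 1 stands for 0.25 m of shift or pi rad of turn. Its arguments: {"type":"object","properties":{"plan":{"type":"array"}},"required":["plan"]}

```bash
mkdir -p pics; cat > h.py <<'E'
from bench import *
import numpy as np, cv2
from scipy.spatial.transform import Rotation as R
def cloud(p):
    d=p["depth"];K=np.array(p["camera_matrix"]);v,u=np.mgrid[:d.shape[0],:d.shape[1]]
    c=np.stack([(u-K[0,2])/K[0,0]*d,(v-K[1,2])/K[1,1]*d,d],-1)
    M=np.array(p["rotation"]);M=M if M.shape==(3,3) else R.from_rotvec(M).as_matrix()
    w=c@M.T+np.array(p["position"]);w[d==0]=np.nan
    return w
def save(im,n,s=1):
    cv2.imwrite("pics/"+n,cv2.resize(im,None,fx=s,fy=s,interpolation=cv2.INTER_CUBIC)[:,:,::-1])
def rel(target,rot=None):
    s=state();M=R.from_rotvec(s["eef_rot"]).as_matrix()
    return M.T@(np.array(target)-s["ee_pos"])/0.25
E
python3 - <<'E'
from h import *
np.set_printoptions(precision=4,suppress=True)
s=state();print(s);print(R.from_rotvec(s["eef_rot"]).as_matrix())
for n in ("scene","top"):
    p=read_camera(n);save(p["frame"],n+"0.png",1.4);w=cloud(p)
    print(n,p["position"],p["rotation"],p["camera_matrix"])
    for q in ("pin","pin_flat","v_rest","stand","tester","screwdriver_red","screwdriver_blue","marker_a","nozzle_1","tape_black"):
        for o in outline_of(p,q)[:4]:
            m=o["mask"];c=o["centre"];print(q,round(o["p"],2),np.round(c),m.sum(),np.nanmedian(w[m],0) if m.any() else '',np.nanmin(w[m],0),np.nanmax(w[m],0))
E
```

```text
{'clock': 0.0, 'qpos': array([ 1.3125,  0.6159, -0.0126,  1.4249,  0.0081,  1.1034, -0.0404]), 'joint_vel': array([ 0.0017,  0.0013,  0.001 ,  0.002 ,  0.0016, -0.0001,  0.002 ]), 'joint_torque': array([ -0.0003, -46.9215,   0.2589, -17.1033,   0.0098,   0.0097,
         0.    ]), 'ee_pos': array([ 0.1492, -0.6319,  0.2381]), 'eef_rot': array([-3.118 , -0.3631,  0.0005]), 'contact_force': array([0.8179, 0.8702, 0.1342]), 'wrist_torque': array([-0.0606, -0.046 , -0.0037]), 'gripper_force': 0.0, 'gripper_width': 0.0853893139588297}
[[ 0.9732  0.2298 -0.0006]
 [ 0.2298 -0.9732  0.0025]
 [-0.     -0.0026 -1.    ]]
scene [-0.0072 -1.2256  0.8211] [-2.0553  0.4503 -0.2786] [[506.2847   0.     281.2835]
 [  0.     506.2847 208.6162]
 [  0.       0.       1.    ]]
pin 0.55 [259. 278.] 542 [ 0.4655 -0.221   0.0276] [ 0.3926 -0.2421 -0.0029] [ 0.5289 -0.1642  0.0454]
pin_flat 0.7 [261. 278.] 615 [ 0.4659 -0.2205  0.0269] [ 0.3926 -0.2421 -0.0029] [ 0.5322 -0.1597  0.0454]
v_rest 0.33 [341. 280.] 309 [ 0.35  -0.485  0.015] [ 0.3322 -0.5422  0.0078] [ 0.3678 -0.4098  0.0222]
stand 0.45 [191. 230
[... 1737 characters left out ...]
.2328 0.0111] [ 0.3579  0.1909 -0.0046] [0.5136 0.2894 0.0861]
tester 0.8 [178. 162.] 491 [0.5863 0.2235 0.2021] [0.5672 0.2062 0.0001] [0.6665 0.315  0.219 ]
screwdriver_red 0.82 [158. 244.] 310 [0.6866 0.0147 0.0239] [ 0.6653 -0.1708 -0.0025] [0.7473 0.0641 0.0334]
screwdriver_blue 0.87 [270. 264.] 319 [ 0.347  -0.0467  0.0201] [ 0.3108 -0.1455 -0.004 ] [ 0.4391 -0.0072  0.031 ]
marker_a 0.53 [270. 415.] 302 [ 0.3515 -0.4673  0.0128] [ 0.3312 -0.5432 -0.0059] [ 0.3693 -0.4022  0.0192]
nozzle_1 0.59 [156. 251.] 384 [ 0.6926 -0.0004  0.0225] [ 0.6644 -0.1708 -0.003 ] [0.7473 0.0611 0.0334]
tape_black 0.77 [165. 206.] 282 [0.6696 0.1444 0.0176] [ 0.6413  0.1108 -0.0024] [0.6998 0.1716 0.0246]
```

View pics/scene0.png

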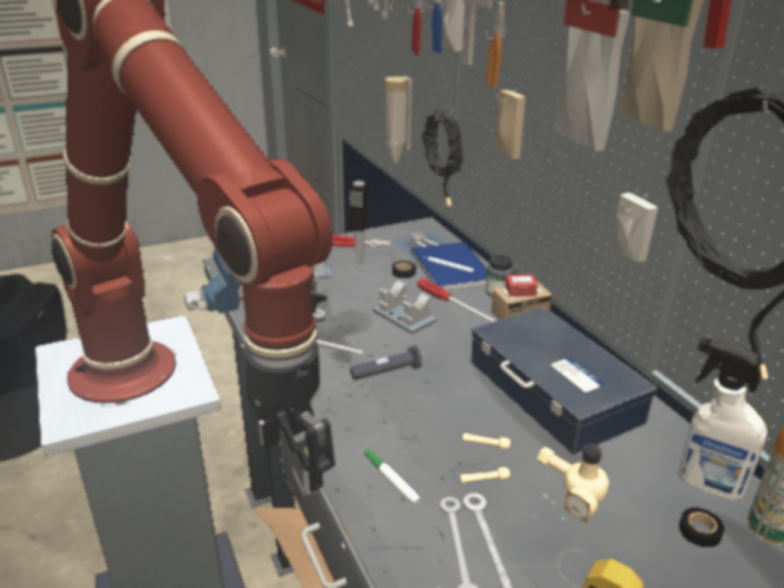

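View pics/top0.png

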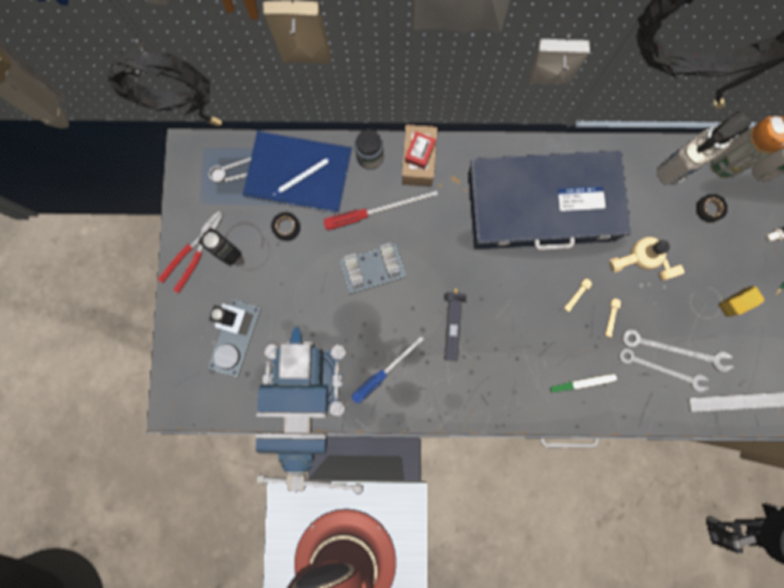

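The scene picture shows the hex pin at about (388,362) of the ×1.4 image and the V-rest at (405,305). The top view shows the pin at (454,325) with its head up and away from the robot, the V-rest at (373,267), the stand with disc at (233,335), and a tester in it at (222,315).

Look-alikes:
- **Tester:** the tall black one free-standing at (220,245) in the top view (357,205 in scene) is 0.217 m high, so it is the larger. The one in the stand at (222,315) should be 0.164 m high, and that is my choice.
- **Pin:** only one candidate. The brass nozzles at (578,295) and (613,317) are different.
- **Stand:** the plate at (225,175) holds pliers or calipers.

Next I'll check the choice in a crop and measure.

```bash
cat > m.py <<'E'
from h import *
np.set_printoptions(precision=4,suppress=True)
def rect(w,m):
    P=w[m][:,:2]; r=cv2.minAreaRect((P*1000).astype(np.float32)); return np.round(r[0],1),np.round(r[1],1),round(r[2],1)
def box(w,x0,x1,y0,y1,z0,z1):
    return (w[...,0]>x0)&(w[...,0]<x1)&(w[...,1]>y0)&(w[...,1]<y1)&(w[...,2]>z0)&(w[...,2]<z1)
E
python3 - <<'E'
from m import *
p=read_camera("top");w=cloud(p);f=p["frame"]
save(f[160:280,140:340],"crop1.png",4)
fl=box(w,.4,.6,-.45,-.3,-.02,.02);print("bench z",np.median(w[fl][:,2]),np.std(w[fl][:,2]))
m=box(w,.38,.56,-.26,-.16,.012,.06);print("pin",m.sum(),rect(w,m))
P=w[m];c=P.mean(0);u,s,vt=np.linalg.svd(P[:,:2]-c[:2]);a=vt[0]*np.sign(vt[0,0]);print(c,a,np.degrees(np.arctan2(a[1],a[0])))
t=(P[:,:2]-c[:2])@a;n=(P[:,:2]-c[:2])@np.array([-a[1],a[0]])
for k in np.arange(-.08,.085,.01):
    q=(t>k)&(t<k+.01)
    if q.any():print(round(k,3),q.sum(),n[q].min(),n[q].max(),P[q,2].max(),f[m][q].max(0))
m=box(w,.5,.66,-.13,.06,.005,.08);print("rest",m.sum(),rect(w,m))
m2=box(w,.5,.66,-.13,.06,.03,.08);print("blocks",m2.sum(),rect(w,m2),np.percentile(w[m2][:,2],95))
m=box(w,.33,.55,.15,.33,.004,.2);print("stand",m.sum(),rect(w,m))
m=box(w,.33,.43,.15,.33,.016,.03);print("disc",m.sum(),w[m].mean(0),rect(w,m))
m=box(w,.4,.55,.15,.33,.07,.09);print("standtop",m.sum(),rect(w,m))
m=box(w,.4,.55,.15,.33,.15,.18);print("tester top",m.sum(),w[m].mean(0),rect(w,m))
m=box(w,.5,.65,.15,.33,.17,.25);print("other tester top",m.sum(),w[m].mean(0),rect(w,m))
m=box(w,.25,.5,-.03,.18,.05,.2);print("vise",rect(w,m),w[m].min(0),w[m].max(0))
E
```

```text
bench z -0.00030479678678929645 0.002470790760478125
pin 517 (array([ 466.3, -212. ]), array([145.6,  43.1]), 0.0)
[ 0.4674 -0.208   0.0287] [ 0.9982 -0.0601] -3.4453954728560094
-0.08 14 -0.01215821038153959 0.01304360594669859 0.028222984565151377 [104 103 103]
-0.07 33 -0.011979782290249015 0.013485112849597747 0.03132396396362602 [ 94  93 100]
-0.06 34 -0.014603520410969597 0.011728717051398376 0.030996326201596647 [100  98  99]
-0.05 37 -0.013574781808567842 0.012686464823308775 0.032793323856210366 [102  99 101]
-0.04 33 -0.012723308069318432 0.012731433238320856 0.03206037789702476 [97 95 98]
-0.03 36 -0.012288515484475291 0.01306116066495811 0.03389440578735803 [187 188 194]
-0.02 31 -0.014748759175985206 0.011426754929375536 0.03454391594462192 [195 197 203]
-0.01 38 -0.01374803918754311 0.011871161234947046 0.034446073995062276 [195 196 203]
-0.0 31 -0.013538097990180431 0.012508004375396183 0.03435063625082346 [ 96  94 103]
0.01 39 -0.012688154578422536 0.01280457162249452 0.03505045946592 [92 90 98]
0.02 29 -0.014942725450626686 0.01099804796324345 0.03581122544740678 [97
[... 370 characters left out ...]
-0.0009455083267392132 0.024031335557463063 [168 148 112]
rest 1134 (array([580.7, -35.5]), array([151.9, 189.8]), 0.3)
blocks 393 (array([583.4, -42. ]), array([60.3, 99.5]), 17.7) 0.06442400103002219
stand 1659 (array([438. , 239.6]), array([216.5, 179.8]), 0.6)
disc 293 [0.3984 0.2299 0.022 ] (array([382.4, 212.6]), array([ 76. , 123.2]), 0.5)
standtop 161 (array([468.5, 230.3]), array([47.4, 46. ]), 74.0)
tester top 125 [0.4676 0.2289 0.1607] (array([468. , 230.5]), array([25.4, 30.1]), 74.2)
other tester top 324 [0.5889 0.2274 0.204 ] (array([591.8, 230.7]), array([43.7, 37.1]), 50.4)
vise (array([349.8,  92.2]), array([136.7, 199.4]), 89.9) [0.25   0.0238 0.0504] [0.4494 0.1605 0.1608]
```

View pics/crop1.png

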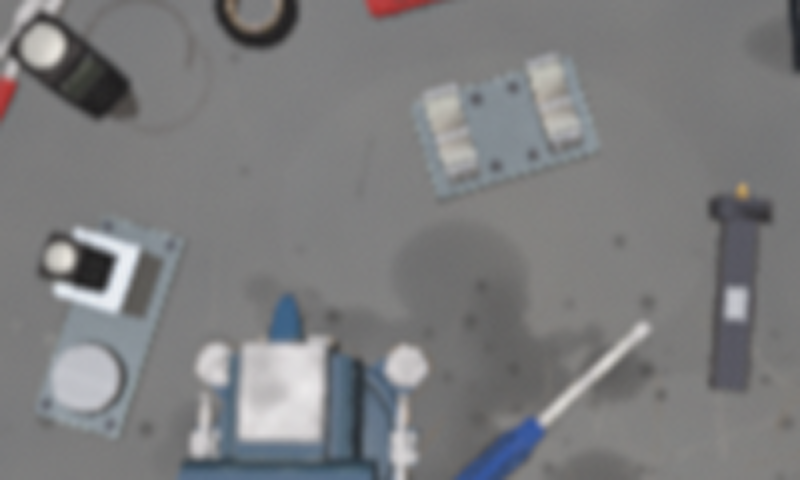

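The crop confirms the choices. The pin's bright flat is at crop (736,303), with its head end up at (740,208). The small tester is in the stand at (80,262), beside the disc at (85,378). The V-blocks are at (450,130) and (555,100). The measured heights and sizes fit: tester top 0.161 m and 25×30 mm, blocks 60×100 mm. Next I'll refine the pin's flat and start moving.

```bash
cat >> m.py <<'E'
def flat(p,w,m):
    g=p["frame"].min(-1).astype(float); q=m&(g>140); wt=np.clip(g-110,0,None)*cv2.dilate(q.astype(np.uint8),np.ones((5,5)))*m
    return q.sum(),np.nansum(np.nan_to_num(w)*wt[...,None],(0,1))/wt.sum()
def go(target,yaz=None):
    s=state();M=R.from_rotvec(s["eef_rot"]).as_matrix();d=M.T@(np.array(target)-s["ee_pos"])/0.25
    az=np.degrees(np.arctan2(M[1,1],M[0,1]));print("t",s["clock"],"pos",s["ee_pos"],"yaz",az,"z",M[:,2],"shift",d,"mm",np.round(d*250,1))
    if yaz is not None: r=(yaz-az+180)%360-180;print("world turn deg",r,"tool rz units",-r/180)
E
python3 - <<'E'
from m import *
for n in("top","scene"):
    p=read_camera(n);w=cloud(p)
    m=box(w,.38,.53,-.26,-.16,.012,.06);print(n,flat(p,w,m))
    m=box(w,.39,.51,-.26,-.16,.012,.06);P=w[m];a=np.polyfit(P[:,0],P[:,1],1);print(a,np.degrees(np.arctan(a[0])))
    m2=box(w,.5,.66,-.1,.03,.03,.08);print("blocks",rect(w,m2),w[m2].max(0))
    m=box(w,.42,.55,.17,.28,.15,.18);print("tt",m.sum(),w[m].mean(0) if m.any() else '')
go([.46,-.207,.15],86.6)
E
```

```text
top (np.int64(41), array([ 0.4542, -0.2082,  0.0285]))
[-0.0659 -0.1774] -3.771284557514777
blocks (array([583.1, -42.2]), array([60.7, 99.6]), 17.6) [0.6263 0.0118 0.0664]
tt 126 [0.4678 0.2289 0.1603]
scene (np.int64(31), array([ 0.4542, -0.2117,  0.0308]))
[-0.0793 -0.183 ] -4.534482381319694
blocks (array([581.9, -47.1]), array([ 67.8, 104.7]), 18.1) [0.6276 0.013  0.0687]
tt 0 
t 1.25 pos [ 0.1493 -0.6326  0.2393] yaz -76.71710430855993 z [ 0.0001  0.     -1.    ] shift [ 1.6005 -1.3713  0.3573] mm [ 400.1 -342.8   89.3]
world turn deg 163.31710430855992 tool rz units -0.9073172461586663
```

Call:
{"fn": "jog_arm", "kwargs": {
  "plan": [0,0,0,0.1,-0.085,0,-0.3,0,0,0,0.1,-0.085,0,-0.3,0,0,0,0.1,-0.085,0,-0.3,0,0,0,0.1,-0.085,0,-0.3,0,0,0,0.1,-0.085,0,-0.3,0,0,0,0.1,-0.085,0,-0.3,0,0,0,0.1,-0.085,0,-0.3,0,0,0,0.1,-0.085,0,-0.3]
}}

```text
clock: 1.92
ee_pos: [0.3057, -0.4199, 0.2396]
eef_rot: [3.12, 0.363, 0.001]
contact_force: [0.7, -0.4, 0.2]
gripper_width: 0.0558
gripper_force: 0.0
```

Call:
{"fn": "jog_arm", "kwargs": {
  "plan": [0,0,0,0.1,-0.085,0,-0.3,0,0,0,0.1,-0.085,0,-0.3,0,0,0,0.1,-0.085,0,-0.3,0,0,0,0.1,-0.085,0,-0.3,0,0,0,0.1,-0.085,0,-0.3,0,0,0,0.1,-0.085,0,-0.3,0,0,0,0.1,-0.085,0,-0.3,0,0,0,0,0,0,-0.3]
}}

```text
clock: 2.58
ee_pos: [0.4461, -0.2285, 0.2398]
eef_rot: [-3.114, -0.383, -0.008]
contact_force: [0.8, 0.5, 0.1]
gripper_width: 0.0555
gripper_force: 0.0
```

```bash
python3 -c "
from m import *
go([.4545,-.2078,.10],-93.7);print(state()['gripper_width'],state()['qpos'])"
```

```text
t 2.5833 pos [ 0.4461 -0.2285  0.2398] yaz -75.98561845657032 z [ 0.0045  0.0045 -1.    ] shift [ 0.0495 -0.0704  0.5596] mm [ 12.4 -17.6 139.9]
world turn deg -17.71438154342968 tool rz units 0.09841323079683156
0.0554778047312948 [ 0.5039  0.3857 -0.0985  1.8443  0.0393  0.9113 -0.9377]
```

Call:
{"fn": "jog_arm", "kwargs": {
  "plan": [0,0,0,0.05,-0.07,0,-0.3,0,0,0.033,0,0,0,-0.3,0,0,0.033,0,0,0,-0.3,0,0,0.033,0,0,0,-0.3,0,0,0,0,0,0.13,-0.3,0,0,0,0,0,0.13,-0.3,0,0,0,0,0,0.13,-0.3,0,0,0,0,0,0,-0.3]
}}

```text
clock: 3.25
ee_pos: [0.4454, -0.2147, 0.137]
eef_rot: [-3.135, 0.124, 0.017]
contact_force: [-2.2, 0.6, -0.4]
gripper_width: 0.0555
gripper_force: 0.0
```

```bash
python3 -c "
from m import *
go([.4545,-.2078,.012],-93.7)
p=read_camera('top');w=cloud(p);save(p['frame'][190:260,280:370],'crop2.png',5)"
```

```text
t 3.25 pos [ 0.4454 -0.2147  0.137 ] yaz -94.52791563047796 z [-0.0109  0.0048 -0.9999] shift [ 0.0396 -0.0285  0.4999] mm [  9.9  -7.1 125. ]
world turn deg 0.8279156304779463 tool rz units -0.004599531280433035
```

View pics/crop2.png

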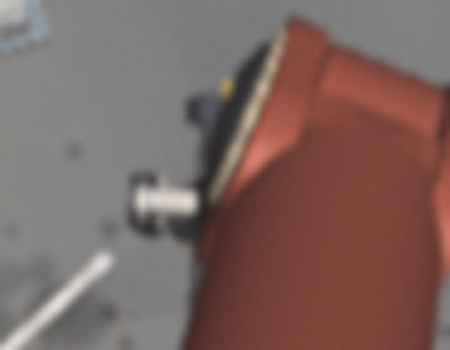

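The crop is mostly hidden by the arm, with only the finger at (165,205) and the pin head at (205,108) visible. I'll rely on the measured TCP.

Call:
{"fn": "jog_arm", "kwargs": {
  "plan": [0,0,0,0.036,-0.028,0,-0.3,0,0,0,0,0,0.1,-0.3,0,0,0,0,0,0.1,-0.3,0,0,0,0,0,0,-0.3,0,0,0,0,0,0,-0.3]
}}

```text
clock: 3.72
ee_pos: [0.4601, -0.2099, 0.0931]
eef_rot: [3.139, -0.123, 0.003]
contact_force: [-0.0, -0.5, -0.2]
gripper_width: 0.0554
gripper_force: 0.0
```

```bash
python3 -c "
from m import *
go([.4545,-.2078,.012],-93.7)"
```

```text
t 3.7167 pos [ 0.4601 -0.2099  0.0931] yaz -94.49960902656781 z [ 0.0017 -0.0003 -1.    ] shift [-0.0235 -0.0067  0.3244] mm [-5.9 -1.7 81.1]
world turn deg 0.7996090265677935 tool rz units -0.004442272369821075
```

Call:
{"fn": "jog_arm", "kwargs": {
  "plan": [0,0,-0.004,-0.022,-0.006,0,-0.3,0,0,0,0,0,0.1,-0.3,0,0,0,0,0,0.1,-0.3,0,0,0,0,0,0.04,-0.3,0,0,0,0,0,0,-0.3,0,0,0,0,0,0,-0.3,0,0,0,0,0,0,-0.3]
}}

```text
clock: 4.3
ee_pos: [0.4544, -0.2086, 0.0334]
eef_rot: [3.139, -0.105, 0.004]
contact_force: [-1.1, -0.5, -0.6]
gripper_width: 0.0553
gripper_force: 0.0
```

```bash
python3 -c "
from m import *
go([.4545,-.2078,.012],-93.7);print(state()['contact_force'])"
```

```text
t 4.3 pos [ 0.4544 -0.2086  0.0334] yaz -93.82032226626625 z [ 0.0027 -0.0011 -1.    ] shift [-0.0002 -0.0033  0.0854] mm [-0.  -0.8 21.4]
world turn deg 0.12032226626624265 tool rz units -0.0006684570348124591
[-1.0767 -0.5346 -0.5616]
```

Call:
{"fn": "jog_arm", "kwargs": {
  "plan": [0,0,0,0,-0.003,0.045,-0.3,0,0,0,0,0,0.04,-0.3,0,0,0,0,0,0,-0.3,0,0,0,0,0,0,0,0,0,0,0,0,0,0.2,0,0,0,0,0,0,0.5,0,0,0,0,0,0,1,0,0,0,0,0,0,1]
}}

```text
clock: 4.97
ee_pos: [0.4537, -0.2088, 0.0115]
eef_rot: [3.138, -0.107, 0.002]
contact_force: [-1.7, -2.0, 6.5]
gripper_width: 0.0257
gripper_force: 59.1
```

Call:
{"fn": "jog_arm", "kwargs": {
  "plan": [0,0,0,0,0,0,1,0,0,0,0,0,0,1]
}}

```text
clock: 5.13
ee_pos: [0.4537, -0.2088, 0.0115]
eef_rot: [3.138, -0.107, 0.002]
contact_force: [-1.3, -2.3, 6.3]
gripper_width: 0.0263
gripper_force: 59.1
```

Call:
{"fn": "jog_arm", "kwargs": {
  "plan": [0,0,0,0,0,-0.03,1,0,0,0,0,0,-0.08,1,0,0,0,0,0,-0.1,1,0,0,0,0,0,-0.1,1,0,0,0,0,0,-0.1,1,0,0,0,0,0,-0.1,1,0,0,0,0,0,-0.06,1,0,0,0,0,0,0,1]
}}

```text
clock: 5.8
ee_pos: [0.4542, -0.2068, 0.1553]
eef_rot: [3.139, -0.102, 0.006]
contact_force: [0.5, -0.4, -8.1]
gripper_width: 0.0261
gripper_force: 60.4
```

```bash
python3 -c "
from m import *
s=state();print(s['contact_force'],s['wrist_torque'],s['gripper_width'])
go([.583,-.042,.155],17.7);print(s['qpos'])
p=read_camera('scene');w=cloud(p);z=s['ee_pos']
K=np.array(p['camera_matrix']);M=np.array(p['rotation']);M=R.from_rotvec(M).as_matrix() if M.ndim==1 else M
c=K@(M.T@(z-p['position']));u,v=(c[:2]/c[2]).astype(int);print(u,v)
save(p['frame'][v-50:v+50,u-65:u+65],'crop3.png',5)"
```

```text
[ 0.5438 -0.4258 -8.1345] [-0.0332  0.0257 -0.0067] 0.026078127483486792
t 5.8 pos [ 0.4542 -0.2068  0.1553] yaz -93.7293324439295 z [ 0.0036 -0.0007 -1.    ] shift [ 0.4713 -0.6913  0.0025] mm [ 117.8 -172.8    0.6]
world turn deg 111.42933244392952 tool rz units -0.6190518469107196
[ 0.3987  0.4933 -0.0213  1.9576  0.0148  0.6872 -1.2674]
271 216
```

View pics/crop3.png

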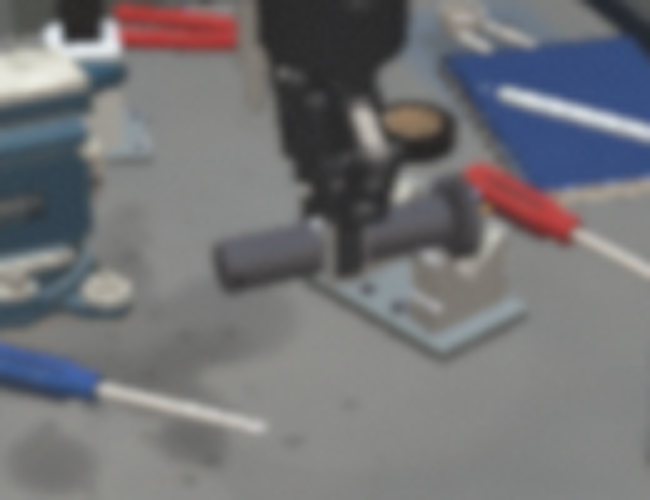

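The pin is held level at crop (345,240), with its head to the right and the finger about mid-shank.

Call:
{"fn": "jog_arm", "kwargs": {
  "plan": [0,0,0,0.03,-0.044,0,1,0,0,0,0.067,-0.099,0,1,0,0,0,0.067,-0.099,0,1,0,0,0,0.067,-0.099,0,1,0,0,0,0.067,-0.099,0,1,0,0,0,0.067,-0.099,0,1,0,0,0,0.067,-0.099,0,1,0,0,0,0.039,-0.053,0,1]
}}

```text
clock: 6.52
ee_pos: [0.5823, -0.0367, 0.1498]
eef_rot: [-3.136, 0.095, 0.007]
contact_force: [1.2, 1.1, -7.2]
gripper_width: 0.026
gripper_force: 60.4
```

Call:
{"fn": "jog_arm", "kwargs": {
  "plan": [0,0,-0.02,0,0,0,1,0,0,-0.036,0,0,0,1,0,0,-0.036,0,0,0,1,0,0,-0.036,0,0,0,1,0,0,-0.036,0,0,0,1,0,0,-0.036,0,0,0,1,0,0,-0.036,0,0,0,1,0,0,-0.036,0,0,0,1]
}}

```text
clock: 7.18
ee_pos: [0.5796, -0.0424, 0.1496]
eef_rot: [-2.893, -1.214, 0.011]
contact_force: [0.1, 0.4, -7.5]
gripper_width: 0.0262
gripper_force: 60.4
```

Call:
{"fn": "jog_arm", "kwargs": {
  "plan": [0,0,-0.036,0,0,0,1,0,0,-0.036,0,0,0,1,0,0,-0.036,0,0,0,1,0,0,-0.036,0,0,0,1,0,0,-0.036,0,0,0,1,0,0,-0.036,0,0,0,1,0,0,-0.036,0,0,0,1,0,0,-0.036,0,0,0,1]
}}

```text
clock: 7.85
ee_pos: [0.5798, -0.0428, 0.1497]
eef_rot: [-2.07, -2.355, 0.007]
contact_force: [0.8, 0.5, -7.7]
gripper_width: 0.0259
gripper_force: 60.4
```

Call:
{"fn": "jog_arm", "kwargs": {
  "plan": [0,0,-0.036,0,0,0,1,0,0,-0.023,0,0,0,1,0,0,0,0,0,0,1,0,0,0,0,0,0,1]
}}

```text
clock: 8.18
ee_pos: [0.5806, -0.0431, 0.1506]
eef_rot: [-1.855, -2.53, 0.004]
contact_force: [-0.1, 0.1, -7.9]
gripper_width: 0.026
gripper_force: 60.4
```

```bash
python3 -c "
from m import *
s=state();print(s['contact_force'],s['wrist_torque'],s['gripper_width'])
go([.583,-.042,.10],17.7);print(s['qpos'])
ax=np.array([-.304,.953])
for n in('top','scene'):
    p=read_camera(n);w=cloud(p);z=s['ee_pos']
    r=(w[...,:2]-z[:2]);t=r@ax;q=r@np.array([.953,.304])
    for lo,hi in((-.09,-.02),(.02,.055),(-.012,.012),(.055,.09)):
        m=(t>lo)&(t<hi)&(abs(q)<.03)&(abs(w[...,2]-z[2])<.025)
        if m.sum()>5: print(n,lo,m.sum(),'t',t[m].min(),t[m].max(),'q',q[m].min(),q[m].max(),'ztop',np.percentile(w[m][:,2],[50,90])-z[2],np.polyfit(t[m],w[m][:,2],1)[0],np.polyfit(t[m],q[m],1))
    if n=='scene':
        K=np.array(p['camera_matrix']);M=np.array(p['rotation']);M=R.from_rotvec(M).as_matrix() if M.ndim==1 else M
        c=K@(M.T@(z-p['position']));u,v=(c[:2]/c[2]).astype(int);print(u,v)
        save(p['frame'][v-40:v+50,u-60:u+60],'crop4.png',5)"
```

```text
[-0.1442  0.1426 -7.9101] [-0.1147  0.0073  0.0383] 0.026044999753097663
t 8.1833 pos [ 0.5806 -0.0431  0.1506] yaz 17.50606137087043 z [-0.0053  0.0007 -1.    ] shift [0.0007 0.0114 0.2022] mm [ 0.2  2.8 50.5]
world turn deg 0.19393862912957616 tool rz units -0.0010774368284976452
[ 0.3758  0.6677 -0.554   1.7157  0.4317  0.8882 -0.0555]
top 0.02 49 t 0.0423604376034344 0.05490557444294255 q -0.011541009843978184 0.015178068107678118 ztop [0.0182 0.021 ] 0.2445631922987722 [ 0.4116 -0.0206]
top 0.055 92 t 0.05525853272359024 0.08708597281370332 q -0.02032891832110718 0.02568480859291655 ztop [0.0181 0.0236] -0.13785209707169313 [-0.1419  0.0074]
scene -0.09 154 t -0.06434865094598878 -0.020105498096169225 q -0.01787731200421054 0.014004141872800238 ztop [0.0116 0.0189] 0.14161566308128634 [-0.1349 -0.0124]
scene 0.02 38 t 0.02083650458281379 0.054775030654495606 q -0.01521947085863256 -0.006645994024230219 ztop [0.011  0.0166] -0.04521462865513365 [ 0.0531 -0.013 ]
scene -0.012 94 t -0.011797247472189179 0.010680806451974039 q -0.028162732380771556 0.02997226718741836 ztop [0.0164 0.0224] 0.18390226176581662 [ 0.0274 -0.0077]
scene 0.055 65 t 0.05509941422388173 0.07679116463998786 q -0.02420331101035431 0.003963182026488429 ztop [0.012  0.0221] -0.006353965686778775 [-0.3514  0.0101]
288 182
```

View pics/crop4.png

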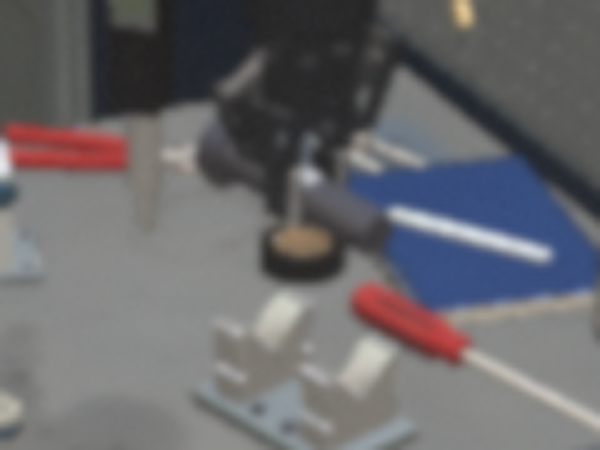

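The pin is aligned with the rest and held above it: tail at (360,215), head at (215,150), V-blocks at (265,340) and (350,375). The pin's origin is within about 1.5 mm of the TCP along the shank. Lowering now.

Call:
{"fn": "jog_arm", "kwargs": {
  "plan": [0,0,0,0,0.011,0,1,0,0,0,0,0,0.08,1,0,0,0,0,0,0.1,1,0,0,0,0,0,0.08,1,0,0,0,0,0,0.04,1,0,0,0,0,0,0,1,0,0,0,0,0,0,1,0,0,0,0,0,0,1]
}}

```text
clock: 8.95
ee_pos: [0.5865, -0.0415, 0.0795]
eef_rot: [1.854, 2.533, 0.004]
contact_force: [0.2, 0.4, -7.7]
gripper_width: 0.0258
gripper_force: 60.5
```

```bash
python3 -c "
from m import *
s=state();print(s['contact_force'],s['wrist_torque'],s['gripper_width'])
go([.583,-.042,.055],17.7)"
```

```text
[ 0.2284  0.3912 -7.6804] [-0.1189 -0.069   0.0244] 0.02584448174308278
t 8.95 pos [ 0.5865 -0.0415  0.0795] yaz 17.59676170438636 z [ 0.0034  0.0005 -1.    ] shift [ 0.0025 -0.0144  0.098 ] mm [ 0.6 -3.6 24.5]
world turn deg 0.10323829561363596 tool rz units -0.0005735460867424219
```

Call:
{"fn": "jog_arm", "kwargs": {
  "plan": [0,0,0,0.002,-0.0135,0,1,0,0,0,0,0,0.03,1,0,0,0,0,0,0.03,1,0,0,0,0,0,0,1,0,0,0,0,0,0,1,0,0,0,0,0,0,1]
}}

```text
clock: 9.45
ee_pos: [0.5817, -0.0425, 0.063]
eef_rot: [-1.855, -2.535, -0.0]
contact_force: [1.6, 0.9, -7.9]
gripper_width: 0.0259
gripper_force: 60.5
```

```bash
python3 -c "
from m import *
s=state();print(s['contact_force'],s['wrist_torque'],s['gripper_width'])
go([.583,-.042,.055],17.7)"
```

```text
[ 1.6165  0.9451 -7.934 ] [-0.0929 -0.0377 -0.0518] 0.025866070461256357
t 9.45 pos [ 0.5817 -0.0425  0.063 ] yaz 17.59991106146202 z [ 0.      0.0002 -1.    ] shift [0.0003 0.0053 0.0319] mm [0.1 1.3 8. ]
world turn deg 0.10008893853796508 tool rz units -0.0005560496585442505
```

Call:
{"fn": "jog_arm", "kwargs": {
  "plan": [0,0,0,0,0.004,0.006,1,0,0,0,0,0,0.006,1,0,0,0,0,0,0.006,1,0,0,0,0,0,0.004,1,0,0,0,0,0,0,1,0,0,0,0,0,0,1]
}}

```text
clock: 9.95
ee_pos: [0.5825, -0.0422, 0.0575]
eef_rot: [-1.855, -2.535, 0.0]
contact_force: [-0.1, -0.2, -7.2]
gripper_width: 0.026
gripper_force: 60.5
```

Call:
{"fn": "jog_arm", "kwargs": {
  "plan": [0,0,0,0,0,0.005,1,0,0,0,0,0,0,1,0,0,0,0,0,0,1]
}}

```text
clock: 10.2
ee_pos: [0.5827, -0.0423, 0.0564]
eef_rot: [1.855, 2.535, 0.0]
contact_force: [-0.4, 0.2, -6.5]
gripper_width: 0.0265
gripper_force: 60.5
```

Call:
{"fn": "jog_arm", "kwargs": {
  "plan": [0,0,0,0,0,0.005,1,0,0,0,0,0,0,1,0,0,0,0,0,0,1]
}}

```text
clock: 10.45
ee_pos: [0.5826, -0.0421, 0.0556]
eef_rot: [1.855, 2.535, -0.0]
contact_force: [-2.1, 0.5, -2.2]
gripper_width: 0.0261
gripper_force: 61.0
```

Call:
{"fn": "jog_arm", "kwargs": {
  "plan": [0,0,0,0,0,0.005,1,0,0,0,0,0,0,1,0,0,0,0,0,0,1]
}}

```text
clock: 10.7
ee_pos: [0.5826, -0.0422, 0.0553]
eef_rot: [1.855, 2.535, -0.001]
contact_force: [-4.5, -0.3, 5.4]
gripper_width: 0.0262
gripper_force: 61.8
```

It is seated. Releasing to a partial opening.

Call:
{"fn": "jog_arm", "kwargs": {
  "plan": [0,0,0,0,0,0,0.3,0,0,0,0,0,0,0.2,0,0,0,0,0,0,0.1,0,0,0,0,0,0,0,0,0,0,0,0,0,-0.3,0,0,0,0,0,0,-0.3,0,0,0,0,0,0,-0.3,0,0,0,0,0,0,-0.3]
}}

```text
clock: 11.37
ee_pos: [0.5827, -0.0422, 0.0538]
eef_rot: [1.855, 2.535, 0.0]
contact_force: [0.2, -0.3, -0.1]
gripper_width: 0.0559
gripper_force: 0.0
```

Call:
{"fn": "jog_arm", "kwargs": {
  "plan": [0,0,0,0,0,-0.02,-0.3,0,0,0,0,0,-0.08,-0.3,0,0,0,0,0,-0.1,-0.3,0,0,0,0,0,-0.12,-0.3,0,0,0,0,0,-0.12,-0.3,0,0,0,0,0,-0.12,-0.3,0,0,0,0,0,-0.12,-0.3,0,0,0,0,0,0,-0.3]
}}

```text
clock: 12.03
ee_pos: [0.5863, -0.0412, 0.2309]
eef_rot: [1.849, 2.527, 0.013]
contact_force: [1.4, -0.1, 0.5]
gripper_width: 0.0557
gripper_force: 0.0
```

```bash
python3 -c "
from m import *
s=state();print(s['contact_force'],s['wrist_torque'],s['gripper_width'])
go([.468,.2305,.25],74.2);print(s['qpos'])
p=read_camera('scene');w=cloud(p);m=box(w,.5,.66,-.12,.06,.05,.09);print(flat(p,w,m))
M=R.from_rotvec(p['rotation']).as_matrix();K=np.array(p['camera_matrix']);c=K@(M.T@(np.array([.583,-.042,.06])-p['position']));u,v=(c[:2]/c[2]).astype(int);save(p['frame'][v-35:v+35,u-45:u+45],'crop5.png',6)"
```

```text
[ 1.4345 -0.1487  0.5264] [ 0.0926 -0.0357  0.0564] 0.05574402109619982
t 12.0333 pos [ 0.5863 -0.0412  0.2309] yaz 17.605850886921043 z [ 0.0133  0.0004 -0.9999] shift [ 1.1785 -0.1212 -0.0824] mm [294.6 -30.3 -20.6]
world turn deg 56.59414911307897 tool rz units -0.3144119395171054
[ 0.4037  0.5804 -0.6033  1.6228  0.3702  1.0408 -0.0011]
(np.int64(67), array([ 0.5815, -0.0477,  0.0679]))
```

View pics/crop5.png

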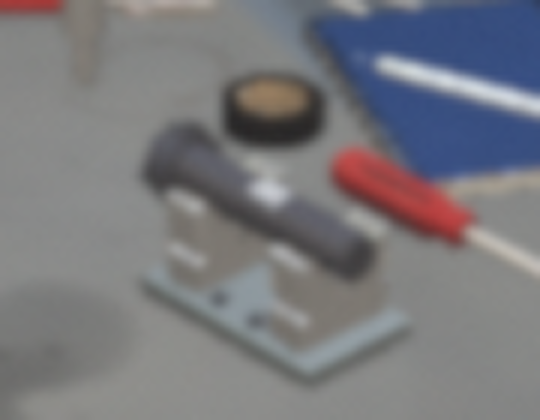

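The pin lies in both V's: flat bright at crop (268,190) midway between the blocks, head out beyond the left block at (180,155). Now to the tester.

Call:
{"fn": "jog_arm", "kwargs": {
  "plan": [0,0,0,0,0,-0.05,-0.3,0,0,0,0.08,-0.01,-0.03,-0.3,0,0,0,0.12,-0.013,0,-0.3,0,0,0,0.12,-0.013,0,-0.3,0,0,0,0.12,-0.013,0,-0.3,0,0,0,0.12,-0.013,0,-0.3,0,0,0,0.12,-0.013,0,-0.3,0,0,0,0.12,-0.013,0,-0.3]
}}

```text
clock: 12.75
ee_pos: [0.4997, 0.1425, 0.2429]
eef_rot: [-1.855, -2.534, 0.003]
contact_force: [0.2, 0.4, 0.3]
gripper_width: 0.0555
gripper_force: 0.0
```

Call:
{"fn": "jog_arm", "kwargs": {
  "plan": [0,0,0,0.12,-0.012,0,-0.3,0,0,0,0.12,-0.012,0,-0.3,0,0,0,0.12,-0.012,0,-0.3,0,0,0,0.02,0,0,-0.3,0,0,-0.035,0,0,0,-0.3,0,0,-0.035,0,0,0,-0.3,0,0,-0.035,0,0,0,-0.3,0,0,-0.035,0,0,0,-0.3]
}}

```text
clock: 13.42
ee_pos: [0.4633, 0.2289, 0.2429]
eef_rot: [-1.249, -2.881, 0.003]
contact_force: [-0.5, -0.2, -0.3]
gripper_width: 0.0553
gripper_force: 0.0
```

Call:
{"fn": "jog_arm", "kwargs": {
  "plan": [0,0,-0.035,0,0,0,-0.3,0,0,-0.035,0,0,0,-0.3,0,0,-0.035,0,0,0,-0.3,0,0,-0.035,0,0,0,-0.3,0,0,-0.034,0,0,0,-0.3,0,0,0,0,0,0,-0.3,0,0,0,0,0,0,-0.3,0,0,0,0,0,0,-0.3]
}}

```text
clock: 14.08
ee_pos: [0.4637, 0.2292, 0.2434]
eef_rot: [-0.438, -3.11, 0.001]
contact_force: [0.4, 0.2, 0.1]
gripper_width: 0.0556
gripper_force: 0.0
```

```bash
python3 -c "
from m import *
s=state();print(s['contact_force'],s['wrist_torque'],s['gripper_width'])
go([.468,.2305,.114],74.2);print(s['qpos'])
p=read_camera('scene');w=cloud(p)
for z0,z1 in((.07,.09),(.1,.17),(.15,.17)):
    m=box(w,.42,.52,.18,.28,z0,z1);print(m.sum(),rect(w,m) if m.sum()>10 else '',w[m].mean(0))
"
```

```text
[0.3845 0.1714 0.0809] [ 0.0384 -0.0148  0.0277] 0.05561301793365799
t 14.0833 pos [0.4637 0.2292 0.2434] yaz 73.98106326065704 z [-0.0009 -0.0005 -1.    ] shift [-0.0154  0.0103  0.5175] mm [ -3.9   2.6 129.4]
world turn deg 0.21893673934295066 tool rz units -0.001216315218571948
[ 0.09    0.5433 -0.913   1.7807  0.4871  1.0625  0.2919]
67 (array([468.7, 227.3]), array([51., 44.]), 79.8) [0.4683 0.2194 0.0823]
193 (array([466., 221.]), array([29.5, 31.1]), 73.8) [0.4651 0.2181 0.1352]
59 (array([465.8, 221.2]), array([30.5, 26.2]), 70.9) [0.4657 0.2204 0.1589]
```

The scene camera reads about 5 mm low in y and 4 mm low in z, judged against the seated pin, so I'm using the top camera's tester position.

Call:
{"fn": "jog_arm", "kwargs": {
  "plan": [0,0,0,-0.015,0.01,0,-0.3,0,0,0,0,0,0.08,-0.3,0,0,0,0,0,0.08,-0.3,0,0,0,0,0,0.06,-0.3,0,0,0,0,0,0,-0.3,0,0,0,0,0,0,-0.3,0,0,0,0,0,0,-0.3]
}}

```text
clock: 14.72
ee_pos: [0.4687, 0.2317, 0.1898]
eef_rot: [0.434, 3.11, 0.002]
contact_force: [0.3, 0.1, 0.7]
gripper_width: 0.0552
gripper_force: 0.0
```

```bash
python3 -c "
from m import *
s=state();print(s['contact_force'],s['wrist_torque'],s['gripper_width'])
go([.468,.2305,.114],74.2)"
```

```text
[0.2958 0.0743 0.6634] [-0.0274 -0.0218 -0.0418] 0.055181682886298794
t 14.7167 pos [0.4687 0.2317 0.1898] yaz 74.11510045523636 z [ 0.0014  0.0013 -1.    ] shift [ 0.0017 -0.0059  0.3031] mm [ 0.4 -1.5 75.8]
world turn deg 0.08489954476362982 tool rz units -0.0004716641375757212
```

Call:
{"fn": "jog_arm", "kwargs": {
  "plan": [0,0,0,0.001,-0.005,0.06,-0.3,0,0,0,0,0,0.08,-0.3,0,0,0,0,0,0.08,-0.3,0,0,0,0,0,0.06,-0.3,0,0,0,0,0,0.02,-0.3,0,0,0,0,0,0,-0.3,0,0,0,0,0,0,-0.3,0,0,0,0,0,0,-0.3]
}}

```text
clock: 15.38
ee_pos: [0.4684, 0.2307, 0.1153]
eef_rot: [0.434, 3.109, 0.003]
contact_force: [0.2, 0.5, 0.0]
gripper_width: 0.0554
gripper_force: 0.0
```

```bash
python3 -c "
from m import *
s=state();print(s['contact_force'],s['wrist_torque'],s['gripper_width'])
go([.468,.2305,.114],74.2)"
```

```text
[0.2367 0.5123 0.0352] [-0.0197 -0.0264  0.0273] 0.05536619808367866
t 15.3833 pos [0.4684 0.2307 0.1153] yaz 74.11999302926674 z [ 0.0025  0.0017 -1.    ] shift [ 0.0013 -0.0011  0.0051] mm [ 0.3 -0.3  1.3]
world turn deg 0.08000697073327956 tool rz units -0.000444483170740442
```

Close slowly on the tester and watch the side force.

Call:
{"fn": "jog_arm", "kwargs": {
  "plan": [0,0,0,0,0,0,0,0,0,0,0,0,0,0.2,0,0,0,0,0,0,0.3,0,0,0,0,0,0,0.4,0,0,0,0,0,0,0.6,0,0,0,0,0,0,1,0,0,0,0,0,0,1,0,0,0,0,0,0,1]
}}

```text
clock: 16.05
ee_pos: [0.4677, 0.2297, 0.1144]
eef_rot: [0.434, 3.111, -0.0]
contact_force: [-0.7, -2.3, 5.9]
gripper_width: 0.0254
gripper_force: 59.3
```

```bash
python3 -c "
from m import *
s=state();print(s['contact_force'],s['wrist_torque'],s['gripper_width'],s['gripper_force'])
go([.468,.2305,.114],74.2)"
```

```text
[-0.7269 -2.2724  5.9161] [-0.346   0.2083 -0.0198] 0.025363439018606965 59.326366782188416
t 16.05 pos [0.4677 0.2297 0.1144] yaz 74.11548463631155 z [ 0.0007 -0.0004 -1.    ] shift [-0.0001  0.0032  0.0014] mm [-0.   0.8  0.4]
world turn deg 0.08451536368846746 tool rz units -0.0004695297982692637
```

Call:
{"fn": "jog_arm", "kwargs": {
  "plan": [0,0,0,0,0,-0.03,1,0,0,0,0,0,-0.06,1,0,0,0,0,0,-0.07,1,0,0,0,0,0,-0.08,1,0,0,0,0,0,-0.08,1,0,0,0,0,0,-0.08,1,0,0,0,0,0,-0.08,1,0,0,0,0,0,-0.06,1]
}}

```text
clock: 16.72
ee_pos: [0.4674, 0.2301, 0.2502]
eef_rot: [0.433, 3.111, 0.002]
contact_force: [-0.3, -0.2, -1.1]
gripper_width: 0.0253
gripper_force: 59.3
```

```bash
python3 -c "
from m import *
s=state();print(s['contact_force'],s['wrist_torque'],s['gripper_width'],s['gripper_force'])
go([.5827,-.0422,.22],74.2)
p=read_camera('top');w=cloud(p);m=box(w,.5,.68,-.15,.08,.05,.1);f=flat(p,w,m);print(f,rect(w,m))
ax=np.array([-.304,.953]);m=box(w,.5,.68,-.15,.08,.075,.1);P=w[m];print('head',P.mean(0),((P[:,:2]-[.5827,-.0422])@ax).min(),((P[:,:2]-[.5827,-.0422])@ax).max())
p=read_camera('scene');w=cloud(p);z=s['ee_pos'];m=box(w,z[0]-.04,z[0]+.04,z[1]-.06,z[1]+.04,.1,.18)
for k in np.arange(.10,.19,.01):
    q=m&(abs(w[...,2]-k)<.005)
    if q.any():print(round(k,2),q.sum(),w[q].mean(0))"
```

```text
[-0.2691 -0.2346 -1.1006] [-0.0142 -0.0644 -0.0216] 0.025331139285333707 59.32925820350647
t 16.7167 pos [0.4674 0.2301 0.2502] yaz 74.15356401920569 z [ 0.0005  0.001  -1.    ] shift [-0.7411 -0.9221  0.1201] mm [-185.3 -230.5   30. ]
world turn deg 0.04643598079431399 tool rz units -0.0002579776710795222
(np.int64(246), array([ 0.5829, -0.0405,  0.0628])) (array([578.8, -28. ]), array([ 60.7, 146.5]), 17.9)
head [0.5687 0.0004 0.0779] -0.049933155273979665 0.07938479985225663
0.16 5 [0.4696 0.2299 0.1583]
0.17 11 [0.4683 0.2272 0.1698]
0.18 2 [0.4668 0.2258 0.1779]
```

```bash
python3 -c "
from m import *
p=read_camera('top');w=cloud(p);r=w[...,:2]-np.array([.5827,-.0422]);t=r@[-.304,.953];q=r@[.953,.304]
m=(abs(t)<.022)&(abs(q)<.016)&(w[...,2]>.05);print(m.sum());f=flat(p,w,m);print(f)
g=p['frame'].min(-1);mm=m&(g>140);print(t[mm].min(),t[mm].max(),q[mm].min(),q[mm].max(),np.median(w[mm],0))
m=(abs(q)<.03)&(w[...,2]>.04)&(abs(t)<.1);print(t[m].min(),t[m].max());mh=m&(t>.052);print(q[mh].min(),q[mh].max());mt=m&(t<-.051);print(mt.sum(),q[mt].min(),q[mt].max())
"
```

```text
159
(np.int64(44), array([ 0.5804, -0.0387,  0.0718]))
-0.007172766675246267 0.014827988773747771 -0.008578223529956998 0.006295742144666656 [ 0.5806 -0.0393  0.0723]
-0.058528516869501925 0.08797617034389293
-0.022446059945923753 0.022795277941796494
27 -0.013467418766350256 0.012078643608925937
```

Call:
{"fn": "jog_arm", "kwargs": {
  "plan": [0,0,0,-0.04,-0.05,0,1,0,0,0,-0.08,-0.1,0,1,0,0,0,-0.09,-0.112,0,1,0,0,0,-0.09,-0.112,0,1,0,0,0,-0.09,-0.112,0,1,0,0,0,-0.09,-0.112,0,1,0,0,0,-0.09,-0.112,0,1,0,0,0,-0.08,-0.1,0,1]
}}

```text
clock: 17.53
ee_pos: [0.5681, -0.0126, 0.2466]
eef_rot: [-0.436, -3.108, 0.002]
contact_force: [0.4, 0.0, -1.8]
gripper_width: 0.0252
gripper_force: 59.3
```

Call:
{"fn": "jog_arm", "kwargs": {
  "plan": [0,0,0,-0.06,-0.075,0,1,0,0,0,-0.03,-0.037,0,1,0,0,0,0,0,0,1,0,0,0,0,0,0,1,0,0,0,0,0,0,1]
}}

```text
clock: 17.95
ee_pos: [0.5814, -0.0394, 0.2486]
eef_rot: [-0.427, -3.111, -0.003]
contact_force: [0.4, 0.7, -1.7]
gripper_width: 0.0253
gripper_force: 59.4
```

```bash
python3 -c "
from m import *
s=state();print(s['contact_force'],s['qpos'])
go([.5827,-.0422,.19],74.2)"
```

```text
[ 0.381   0.6742 -1.723 ] [ 0.5598  0.6435 -0.9071  1.5952  0.5361  1.1713  0.8338]
t 17.95 pos [ 0.5814 -0.0394  0.2486] yaz 74.37706257862997 z [-0.0012  0.0021 -1.    ] shift [-0.0084 -0.0097  0.2345] mm [-2.1 -2.4 58.6]
world turn deg -0.17706257862997177 tool rz units 0.000983680992388732
```

The top camera puts the seated flat at (0.580, −0.039, 0.072), about 3.7 mm from the release point along the shank. That is within the 10 mm allowed. I'll hover over it and check tip against flat in the same picture.

```bash
python3 -c "
from m import *
go([.5807,-.0391,.188],74.2)"
```

```text
t 17.95 pos [ 0.5814 -0.0394  0.2486] yaz 74.37706257862997 z [-0.0012  0.0021 -1.    ] shift [0.0026 0.     0.2425] mm [ 0.6  0.  60.6]
world turn deg -0.17706257862997177 tool rz units 0.000983680992388732
```

Call:
{"fn": "jog_arm", "kwargs": {
  "plan": [0,0,0,0,0,0.06,1,0,0,0,0,0,0.08,1,0,0,0,0,0,0.06,1,0,0,0,0,0,0.03,1,0,0,0,0,0,0,1,0,0,0,0,0,0,1,0,0,0,0,0,0,1]
}}

```text
clock: 18.53
ee_pos: [0.5831, -0.0413, 0.1926]
eef_rot: [0.431, 3.11, 0.002]
contact_force: [-0.4, 0.0, -1.7]
gripper_width: 0.0253
gripper_force: 59.4
```

```bash
cat > v.py <<'E'
from m import *
import sys
go([.5805,-.039,.188],74.2)
p=read_camera('scene');w=cloud(p);f=p['frame']
r=w[...,:2]-np.array([.5815,-.0477]);t=r@[-.304,.953];q=r@[.953,.304]
m=(abs(t)<.02)&(abs(q)<.018)&(w[...,2]>.055)&(w[...,2]<.078);g=f.min(-1);b=m&(g>150);print('flat',b.sum(),w[b].mean(0),np.argwhere(b).mean(0))
s=state();z=s['ee_pos']
for k in np.arange(.07,.15,.008):
    n=(abs(w[...,2]-k)<.004)&(np.hypot(w[...,0]-z[0],w[...,1]-z[1]+.012)<.02)
    if n.any():a=np.argwhere(n);print(round(k,3),n.sum(),w[n].mean(0),w[n].min(0),w[n].max(0),a.mean(0))
M=R.from_rotvec(p['rotation']).as_matrix();K=np.array(p['camera_matrix']);c=K@(M.T@(np.array([.5815,-.047,.08])-p['position']));u,v=(c[:2]/c[2]).astype(int);print(v-25,u-30)
save(f[v-35:v+25,u-30:u+30],sys.argv[1],9)
E
python3 v.py crop6.png
```

```text
t 18.5333 pos [ 0.5831 -0.0413  0.1926] yaz 74.2036038225069 z [ 0.0023  0.0007 -1.    ] shift [0.0125 0.0059 0.0185] mm [3.1 1.5 4.6]
world turn deg -0.003603822506903498 tool rz units 2.002123614946388e-05
flat 20 [ 0.5808 -0.0399  0.0733] [205.3 287.5]
0.07 43 [ 0.5782 -0.0542  0.071 ] [ 0.5675 -0.0724  0.0662] [ 0.5984 -0.0337  0.0739] [208.3023 288.7907]
0.078 19 [ 0.5833 -0.055   0.0754] [ 0.5694 -0.0721  0.074 ] [ 0.593  -0.0375  0.0806] [206.7895 290.4737]
0.094 3 [ 0.5833 -0.0417  0.0963] [ 0.5805 -0.043   0.0947] [ 0.5874 -0.0396  0.0978] [198.6667 288.6667]
0.102 5 [ 0.5836 -0.0445  0.1006] [ 0.5813 -0.0479  0.0988] [ 0.5866 -0.0409  0.1025] [197.8 289.2]
0.11 7 [ 0.5826 -0.0447  0.1085] [ 0.5794 -0.0491  0.1063] [ 0.5857 -0.04    0.1131] [195.5714 289.    ]
0.118 9 [ 0.5818 -0.0489  0.1186] [ 0.5787 -0.0537  0.1144] [ 0.587  -0.0446  0.1214] [193.2222 289.4444]
0.126 16 [ 0.5825 -0.0467  0.1264] [ 0.5736 -0.0537  0.1221] [ 0.5919 -0.0409  0.1297] [190.5   289.375]
0.134 14 [ 0.5822 -0.0473  0.1339] [ 0.5767 -0.0533  0.1304] [ 0.5898 -0.0408  0.1375] [188.3571 289.4286]
0.142 12 [ 0.582  -0.0467  0.1414] [ 0.5744 -0.0517  0.1384] [ 0.5926 -0.0407  0.1443] [186.     289.3333]
179 258
```

View pics/crop6.png

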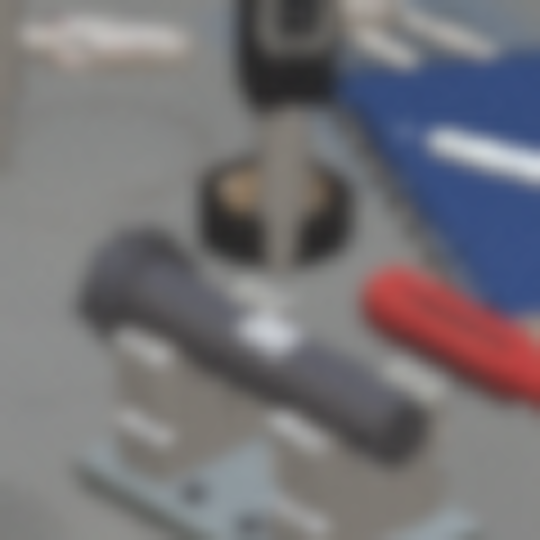

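The crop shows the nose at about (281,265), hovering above and slightly right of the flat at (268,330). Both cameras agree on the flat at (0.5806, −0.039), so I'll correct by about 3 mm and lower.

Call:
{"fn": "jog_arm", "kwargs": {
  "plan": [0,0,0,0.012,0.006,0,1,0,0,0,0,0,0.03,1,0,0,0,0,0,0.02,1,0,0,0,0,0,0,1,0,0,0,0,0,0,1,0,0,0,0,0,0,1,0,0,0,0,0,0,1,0,0,0,0,0,0,1]
}}

```text
clock: 19.25
ee_pos: [0.5802, -0.0402, 0.179]
eef_rot: [0.434, 3.111, 0.0]
contact_force: [0.9, -0.0, -1.5]
gripper_width: 0.0251
gripper_force: 59.4
```

```bash
python3 -c "
from m import *
go([.5803,-.039,.1672],74.2);print(state()['contact_force'])"
```

```text
t 19.25 pos [ 0.5802 -0.0402  0.179 ] yaz 74.11575656621021 z [ 0.0005  0.0002 -1.    ] shift [0.0008 0.0048 0.0473] mm [ 0.2  1.2 11.8]
world turn deg 0.08424343378979415 tool rz units -0.0004680190766099675
[ 0.906  -0.0152 -1.4805]
```

Call:
{"fn": "jog_arm", "kwargs": {
  "plan": [0,0,0,0,0.004,0.01,1,0,0,0,0,0,0.01,1,0,0,0,0,0,0.008,1,0,0,0,0,0,0,1,0,0,0,0,0,0,1,0,0,0,0,0,0,1]
}}

```text
clock: 19.75
ee_pos: [0.5804, -0.0391, 0.1721]
eef_rot: [0.434, 3.111, 0.001]
contact_force: [0.0, 1.1, -0.6]
gripper_width: 0.0252
gripper_force: 59.4
```

Call:
{"fn": "jog_arm", "kwargs": {
  "plan": [0,0,0,0,0,0.006,1,0,0,0,0,0,0.004,1,0,0,0,0,0,0,1,0,0,0,0,0,0,1,0,0,0,0,0,0,1]
}}

```text
clock: 20.17
ee_pos: [0.5804, -0.0391, 0.1696]
eef_rot: [0.434, 3.111, 0.001]
contact_force: [0.3, -0.1, 1.7]
gripper_width: 0.0254
gripper_force: 59.5
```

```bash
python3 -c "
from m import *
go([.5805,-.0392,.1672],74.2);print(state()['contact_force'])"
```

```text
t 20.1667 pos [ 0.5804 -0.0391  0.1696] yaz 74.12837928419812 z [ 0.0005  0.0003 -1.    ] shift [-0.0004 -0.0004  0.0095] mm [-0.1 -0.1  2.4]
world turn deg 0.07162071580188467 tool rz units -0.000397892865566026
[ 0.2947 -0.1117  1.6699]
```

Call:
{"fn": "jog_arm", "kwargs": {
  "plan": [0,0,0,0,0,0.004,1,0,0,0,0,0,0.003,1,0,0,0,0,0,0,1,0,0,0,0,0,0,1,0,0,0,0,0,0,1,0,0,0,0,0,0,1]
}}

```text
clock: 20.67
ee_pos: [0.5804, -0.0391, 0.1677]
eef_rot: [0.434, 3.111, 0.001]
contact_force: [0.1, 0.8, 1.5]
gripper_width: 0.025
gripper_force: 59.6
```

```bash
python3 v.py crop7.png; python3 -c "
from m import *
for i in range(5): read_camera('top'); s=state();print(s['contact_force'],s['ee_pos'],s['gripper_force'])"
```

```text
t 20.6667 pos [ 0.5804 -0.0391  0.1677] yaz 74.12449564388987 z [ 0.0004  0.0003 -1.    ] shift [-0.0003  0.0007 -0.0811] mm [ -0.1   0.2 -20.3]
world turn deg 0.07550435611011608 tool rz units -0.00041946864505620045
flat 14 [ 0.5795 -0.0444  0.0743] [205.7857 287.7857]
0.07 32 [ 0.5764 -0.0496  0.0709] [ 0.5667 -0.0676  0.067 ] [ 0.5919 -0.0353  0.0739] [207.75   287.5625]
0.078 26 [ 0.5809 -0.053   0.0759] [ 0.5705 -0.0695  0.0741] [ 0.5911 -0.0344  0.0803] [206.5    289.4615]
0.086 6 [ 0.5795 -0.0443  0.086 ] [ 0.5754 -0.0473  0.0828] [ 0.5839 -0.0433  0.09  ] [202.3333 287.8333]
0.094 9 [ 0.5803 -0.0458  0.0949] [ 0.5729 -0.0497  0.0906] [ 0.5861 -0.042   0.0979] [199.8889 288.3333]
0.102 16 [ 0.577  -0.0434  0.1019] [ 0.5706 -0.0516  0.0983] [ 0.5873 -0.0361  0.1059] [197.6875 287.0625]
0.11 11 [ 0.5773 -0.0457  0.1105] [ 0.5725 -0.0515  0.1064] [ 0.5862 -0.0377  0.1138] [195.4545 287.5455]
0.118 15 [ 0.5778 -0.0449  0.1176] [ 0.5716 -0.0521  0.1142] [ 0.5855 -0.0352  0.121 ] [193.2 287.6]
0.126 14 [ 0.5773 -0.0454  0.1257] [ 0.5723 -0.0508  0.1223] [ 0.5864 -0.038   0.1294] [190.8571 287.5714]
0.134 12 [ 0.5774 -0.0481  0.1345] [ 0.566  -0.0553  0.1313] [ 0.5866 -0.0431  0.138 ] [188.5833 288.0833]
0.142 23 [ 0.5781 -0.0513  0.1422] [ 0.5666 -0.0572  0.1384] [ 0.5913 -0.0409  0.1456] [186.6522 288.8261]
179 258
[-0.5083  0.1983  1.2662] [ 0.5804 -0.0392  0.1677] 59.674941301345825
[0.6244 0.6117 2.2707] [ 0.5804 -0.0392  0.1677] 59.689276814460754
[0.3891 1.3375 2.0451] [ 0.5803 -0.0391  0.1677] 59.70185458660126
[ 0.2526 -0.3585  3.01  ] [ 0.5804 -0.0391  0.1677] 59.714494943618774
[-0.0956  1.2293  1.1199] [ 0.5803 -0.0391  0.1676] 59.72539186477661
```

View pics/crop7.png

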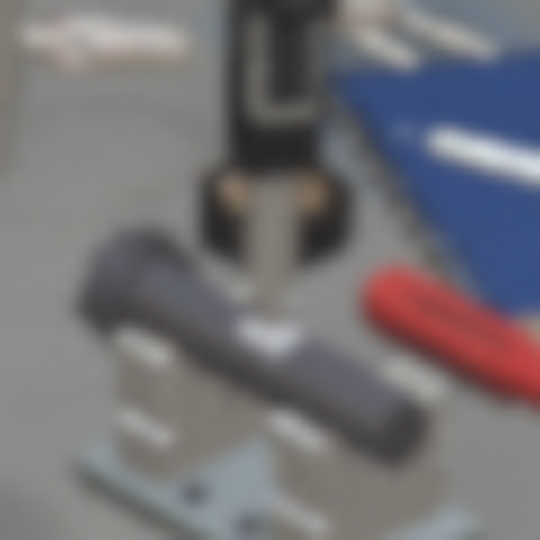

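```bash
python3 -c "
from m import *
p=read_camera('scene');f=p['frame'].min(-1)
M=R.from_rotvec(p['rotation']).as_matrix();K=np.array(p['camera_matrix'])
for P in([.5804,-.0391,.0718],[.5804,-.0391,.19]):
    c=K@(M.T@(np.array(P)-p['position']));print(c[:2][::-1]/c[2])
o=cv2.imread('pics/crop6.png');o=cv2.resize(o,(60,60),interpolation=cv2.INTER_AREA).min(-1)
# crop origin row=v-35,col=u-30 -> v-25=179 => 169,258
print(o[28:40,22:36]);print(f[197:209,280:294])"
```

```text
[205.637  287.2558]
[170.0305 288.0289]
[[106  97  84  70  60  56  62  81 102 106  90  69  61  69]
 [112 119 113 103  94  89  89  96 107 109  99  91  93 102]
 [112 124 128 126 127 127 125 122 121 120 118 118 121 125]
 [106 118 128 136 147 154 151 146 139 135 133 134 134 135]
 [ 99 106 116 134 149 158 161 160 155 148 143 140 137 138]
 [ 97  98 104 118 135 146 156 163 162 156 147 141 137 138]
 [ 96  97  98 105 118 137 155 169 166 153 143 138 136 136]
 [ 94  96  98 105 124 151 172 182 177 162 148 140 137 136]
 [ 89  93  97 108 134 165 185 195 193 180 163 145 135 133]
 [ 80  85  90 100 123 151 173 188 193 185 165 141 125 125]
 [ 72  76  81  87 101 119 139 159 169 163 143 121 110 111]
 [ 68  68  70  76  83  92 106 124 135 129 114 103  99 100]]
[[107  98  84  73  74  90 109 118 118 112  96  72  62  69]
 [113 119 115 104  97 101 111 119 118 112 100  91  91 102]
 [112 125 129 125 120 117 117 119 118 114 113 115 119 127]
 [106 117 127 132 134 132 124 121 119 120 125 131 134 135]
 [ 99 106 117 133 141 138 124 119 120 127 135 138 138 138]
 [ 97  99 105 116 128 127 117 116 122 131 139 139 137 138]
 [ 96  97  98 104 111 118 118 119 122 129 135 138 137 137]
 [ 94  96  97 104 122 138 142 137 136 141 142 139 137 137]
 [ 88  91  96 109 133 159 169 166 165 165 158 144 135 134]
 [ 80  86  91 101 123 149 167 177 182 178 163 141 126 125]
 [ 72  76  80  88 100 119 137 156 167 161 141 120 110 111]
 [ 68  69  71  76  82  92 105 124 135 128 113 102 100 101]]
```

The press is about 5.5 mm in (≈3.7 N) and laterally centred. The pixel profile hints that the nose may be 1–2 mm too far back along the shank. I'll lift, shift 1.5 mm and set it down again.

Call:
{"fn": "jog_arm", "kwargs": {
  "plan": [0,0,0,0,0,-0.03,1,0,0,0,-0.0035,-0.005,0,1,0,0,0,0,0,0,1,0,0,0,0,0,0.01,1,0,0,0,0,0,0.01,1,0,0,0,0,0,0.01,1,0,0,0,0,0,0,1,0,0,0,0,0,0,1]
}}

```text
clock: 21.68
ee_pos: [0.5807, -0.0413, 0.1676]
eef_rot: [-0.434, -3.111, 0.002]
contact_force: [-0.4, -1.2, 2.5]
gripper_width: 0.0253
gripper_force: 59.8
```

Call:
{"fn": "jog_arm", "kwargs": {
  "plan": [0,0,0,0,0,0,1,0,0,0,0,0,0,1,0,0,0,0,0,0,1,0,0,0,0,0,0,1]
}}

```text
clock: 22.02
ee_pos: [0.5807, -0.0412, 0.1676]
eef_rot: [-0.434, -3.111, 0.001]
contact_force: [-0.3, -1.4, 2.5]
gripper_width: 0.0254
gripper_force: 59.8
```

```bash
python3 -c "
from m import *
go([.5808,-.0405,.1677],74.2)
F=[]
for i in range(8): p=read_camera('scene'); F.append(state()['contact_force'])
print(np.mean(F,0));print(p['frame'].min(-1)[200:209,280:294])"
```

```text
t 22.0167 pos [ 0.5807 -0.0412  0.1676] yaz 74.1090114981806 z [-0.0002 -0.0008 -1.    ] shift [ 0.0002  0.0027 -0.0002] mm [ 0.1  0.7 -0.1]
world turn deg 0.0909885018193961 tool rz units -0.0005054916767744228
[-0.5827 -1.9963  2.0407]
[[106 117 127 136 146 145 132 120 118 118 121 126 132 136]
 [100 106 117 135 150 151 137 123 118 120 127 133 136 138]
 [ 97  99 105 118 133 139 135 124 119 122 131 136 137 137]
 [ 97  97 100 104 116 130 134 125 120 122 130 135 137 137]
 [ 95  95  97 104 124 145 152 140 131 133 138 138 138 135]
 [ 89  93  98 108 134 162 172 165 158 159 156 144 135 134]
 [ 80  86  90 101 122 149 167 174 177 175 162 141 124 125]
 [ 71  77  81  88 100 118 138 156 166 161 140 120 110 111]
 [ 68  67  71  76  82  92 106 123 134 128 114 104  99  99]]
```

```bash
python3 -c "
from bench import *
print(close_job())"
```

```text
the job is handed in; nothing more can be done
None
```

The job is handed in with the pin seated flat-up in both V-blocks and the small tester held upright on the flat, plunger about 5.5 mm in at roughly 3.8 N and nose an estimated 2–3 mm from the flat's middle. `close_job()` gave no verdict.

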